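# Spacer against racking in a bench vise

## Task

A board is nipped in the left end of the bench vise, so the front jaw stands askew. Pinch the board above the jaws with the gripper to feel how thick it is, find by pinching the spacer in the rack that is nearest to that thickness, and push it gently down into the right end of the jaws until its cross pin rests on both jaws and the front jaw stands parallel. Leave the board standing in the vise, the other two spacers in the rack and the things lying about undisturbed.

Things in the scene. Friction and masses are not known exactly. Their poses are not given: they have to be found in the camera images.
- vise: blue bench-top vise bolted to the bench, 230 mm wide wood-lined jaws. Origin: on the bench top, in the plane of the rear jaw's face, at the middle of the jaws; x points away from the robot across the jaws, y left along the jaws, z up. Rear jaw face at x = 0, y -115 to +115 mm; both jaw tops at z = 110 mm. The front jaw lies at negative x.
- chop (a joint): turn of the front jaw about the vertical in rad, 0 = parallel to the rear jaw, stops at -0.028 and +0.028. It starts at +0.028: the gap at the right end is 3 to 4 mm less than the board is thick. The front jaw also slides toward and away from the robot and is pulled against whatever is between the jaws as by a spring, with about 16 N; the rear jaw is rigid.
- board: light upright board, 60 mm wide (y), 165 mm tall, with pencilled dovetail lines; thickness unknown, 11.5 to 18.5 mm, different every time. Stands on the vise's 12 mm base in the left end of the jaws, back on the rear jaw, top 67 mm above the jaws. Origin: bottom edge, middle of its width, on its back face; the board extends from there to -x.
- rack: low plywood rack fixed to the bench, 90 x 206 x 78 mm, origin at the middle of its underside. Three spacers hang in it side by side along its y at y = +62, 0 and -62 mm, x = 0, by their pins in 6 mm deep notches of two rails 28 mm apart (clear).
- spacer_a: dark wooden spacer, one of three alike but for the thickness: 12, 15, 18 mm, which is which is unmarked. Blade 40 mm wide (its y), thickness along x; a light 10 mm pin, 70 mm long, passes through along x. Origin: middle of the pin. Grip head to 38 mm above it, blade to 60 mm below; the lowest 22 mm taper to a 4 mm rounded edge. Fully home the origin is 5 mm above the jaw tops.
- spacer_b: as spacer_a, of another thickness
- spacer_c: as spacer_a, of another thickness
- seat (a point): the place for the spacer: on the rear jaw's top edge, 85 mm right of the middle of the jaws (in the vise's frame x 0, y -85, z 110 mm), axes as the vise
- chisel: bench chisel with beech handle, 252 mm, lying behind the vise; origin at the middle of its underside
- red_pencil: flat red carpenter's pencil, 160 mm, lying in front; origin at the middle of its underside
- screwdriver: screwdriver with blue handle, 180 mm, lying behind the rack; origin at the middle of its underside
- plane: cast block plane, 50 x 160 x 51 mm, standing left of the vise; origin at the middle of its underside

How it is judged (in metres and radians):
On the way:
1. the board is pinched between the fingers (contact force between the fingers and board above 5 N), for 0.2 s.
At the end, for the whole second after the job is handed in: One spacer stands at rest in the right end of the jaws, within 20 mm outward or 30 mm inward of its place, pin on the jaw tops (within 3.5 mm); the front jaw is parallel within 0.014 rad; the board is upright and within 15 mm of its start; the other two spacers hang in the rack (value of joint chop between -0.014 and 0.014 rad and ((z of spacer_a in the frame of seat between -0.002 and 0.0085 m and x of spacer_a in the frame of seat between -0.014 and -0.003 m and y of spacer_a in the frame of seat between -0.02 and 0.03 m and angle between spacer_a's own z axis and vertical below 0.08 rad and linear speed of spacer_a below 0.02 m/s and horizontal distance between each of spacer_b, spacer_c and rack below 0.08 m and z of spacer_b in the frame of rack between 0.07 and 0.082 m and z of spacer_c in the frame of rack between 0.07 and 0.082 m) or (z of spacer_b in the frame of seat between -0.002 and 0.0085 m and x of spacer_b in the frame of seat between -0.014 and -0.003 m and y of spacer_b in the frame of seat between -0.02 and 0.03 m and angle between spacer_b's own z axis and vertical below 0.08 rad and linear speed of spacer_b below 0.02 m/s and horizontal distance between each of spacer_a, spacer_c and rack below 0.08 m and z of spacer_a in the frame of rack between 0.07 and 0.082 m and z of spacer_c in the frame of rack between 0.07 and 0.082 m) or (z of spacer_c in the frame of seat between -0.002 and 0.0085 m and x of spacer_c in the frame of seat between -0.014 and -0.003 m and y of spacer_c in the frame of seat between -0.02 and 0.03 m and angle between spacer_c's own z axis and vertical below 0.08 rad and linear speed of spacer_c below 0.02 m/s and horizontal distance between each of spacer_a, spacer_b and rack below 0.08 m and z of spacer_a in the frame of rack between 0.07 and 0.082 m and z of spacer_b in the frame of rack between 0.07 and 0.082 m)) and distance of board from where it was at the start of the episode below 0.015 m and angle between board's own z axis and vertical below 0.05 rad and linear speed of board below 0.02 m/s); the robot touches nothing.
It fails at once if a spacer is forced: more than 55 N between it and the vise (contact force between any of spacer_a, spacer_b, spacer_c and vise above 55 N).
It fails at once if the gripper or arm pushes on the vise with more than 25 N (contact force between any of the arm, the fingers and vise above 25 N).
It fails at once if the board is pulled or knocked more than 25 mm from its place (distance of board from where it was at the start of the episode above 0.025 m).
It fails at once if a thing lying about is pushed more than 25 mm (distance of any of chisel, red_pencil, screwdriver, plane from where it was at the start of the episode above 0.025 m).
It also fails if it takes over 67 s, if anything falls off the work surface, if the arm or the gripper's body presses on something with over 40 N, if the wrist force passes 120 N, or if a joint passes its speed limit or range.

## Robot

A 6-joint arm with a two-finger parallel gripper is mounted at the origin on a cart in front of the work surface, level with it; the furniture and walls round the work are solid. World frame = base frame: x ahead of the robot, y to its left, z up, the work surface at z = 0. Lengths are in mm, angles in rad, forces in N, time in s.
With the tool pointing down it reaches from about 300 to 775 mm from the base axis. Payload 14.6 kg.
Tool frame: the origin (TCP) lies between the finger pads; the fingertips stand manip.tip_reach ahead of it and the grasp point (between the pads) lies 5 mm behind it (manip.tip_reach is the distance from the TCP to the fingertips, in mm); z points along the fingers, y is the line along which they close (so a half turn about z gives the same grasp; the last joint's range is limited). The gripper opens to 94 mm and grips with 3 to 60 N. Pads are 16 mm wide; open, the fingers measure 119 mm over their backs; the gripper's body (75 mm by 177 mm) begins 78 mm behind the grasp point.
Start: joints at [-1.272, 0.3, 1.521, -0, 1.321, -0.067], TCP at [196.726, -513.603, 219.446] pointing down, gripper open.
Joint ranges: [-3.03, 3.03], [-0.79, 2.21], [0.23, 2.52], [-1.04, 4.18], [0, 3.07], [-2.55, 2.55]. Speed limits (rad/s): [2.22, 2.22, 2.57, 3.14, 3.14, 3.14].

## Interface

Orientations are given as [roll, pitch, yaw] about the fixed x, y, z axes, in that order (R = Rz(yaw) Ry(pitch) Rx(roll)).
In Python, from cell import manip gives the robot as it stands. The module is installed in compiled form; this text tells all that it offers.
- The arm moves only by the shell command python3 -m creep 'ROWS' [FORCE]. ROWS is JSON, a list of rows, each a list of 3 entries, a list of its own where there are three numbers: the opening, from -1 (shut) to 1 (fully open), then the shift along the tool's x, y, z in cm, then the turn about the tool's z in units of 5 degrees (1.0 is 5 degrees). In form: [[grip, [tx, ty, tz], roll], ...]. A call has 1 to 12 rows; each row is the pose to reach, as a shift and turn from the pose commanded when the call began, along the tool's axes at that moment; what a row does not reach only later rows make up. A row lasts 1/10 s, in which the tool goes at most 50 mm and 8.59 degrees, less where a joint would pass 70% of its speed; a pose out of reach is approached as far as the arm can. A call with a gripper value outside its range is refused whole. The fingers move at their own pace and stop on an object; FORCE is the grip in N (left out, the last holds). Time passes only in rows, so rows that repeat a pose let the fingers close. It gives the time, the measured TCP pose, the force, the opening and the grip force at its end, in the units of the state.
- manip.read_state(): the state, without advancing time (a new reading comes with each control period).
- manip.camera(name): name is "side" or "top" or "wrist"; returns the picture (384x512x3 uint8, red, green, blue); there is no depth.
- manip.camera_params(name): a dict with "fovy" (degrees; the focal length in pixels is half the picture's height over the tangent of half this angle, whatever the lens; pixels are square), "cx", "cy" (the principal point, pixels), "k1" (the pictures are not rectified: a ray, as slopes to the right and down, at radius r is drawn at 1 + k1 r^2 times it, then the intrinsics apply), "origin" and "attitude" of the camera in the world. Camera axes: x right, y down, z forward; pixel columns grow to the right and rows downward; lengths in mm; the calibration is good to about 2 mm. A picture is of the moment at which its call begins: read the wrist's pose just before it. camera_params takes no time and is no camera call; for the wrist camera it gives the pose at the moment of the call.
- manip.sign_off(): hands the job in; it is judged then, once.
The state is a dict: "clock": time; "joints": joint angles; "qd": joint speeds; "effort": joint torques, N m; "eef_pos": TCP position; "eef_rot": TCP orientation; "wrist_force": force on the tool from outside, world axes, zero at the start; "moment": the same for the moment, N m; "finger_gap": finger opening in mm; "finger_force": force on a finger pad.
Only numpy, scipy, OpenCV 4.12 (cv2) and the standard library are available. Lean on these libraries where they do the work, as an engineer would, in place of code of your own. Each camera call takes 0.05 s, during which the arm holds its last target. There are 200 camera calls.

## Working session

There is one attempt and no reset: what is moved stays moved. The work goes in short steps, Python scripts to look and compute and a shell command to move; the robot and the scene stay as the last step left them, time stands still between calls to the robot, and variables do not carry over. Pictures are saved under pics/ and viewed, at most 10 in all, crops included, and the job is handed in when it is done.

```bash
ls; mkdir -p pics; python3 - <<'E'
from cell import manip
import cv2,numpy as np
s=manip.read_state();print(s, manip.tip_reach)
for n in("side","top","wrist"):
    print(n,manip.camera_params(n))
    im=manip.camera(n);cv2.imwrite(f"pics/{n}0.png",im[:,:,::-1])
E
```

```text
pics
{'clock': 0.0, 'joints': array([-1.27159233e+00,  3.00480903e-01,  1.52159144e+00, -1.71919657e-05,
        1.32070361e+00, -6.65984150e-02]), 'qd': array([-1.89475633e-03, -1.26000707e-03, -4.58498046e-04,  7.73294205e-04,
        4.91618707e-05,  1.43728023e-03]), 'effort': array([-1.27093477e-03, -5.31800687e+01, -3.52736199e+01,  7.07779988e-02,
        2.43757601e-02, -1.24771150e-04]), 'eef_pos': array([ 196.65380627, -513.37090116,  218.8765626 ]), 'eef_rot': array([-3.14041087e+00, -6.21325760e-05,  3.65806637e-01]), 'wrist_force': array([ 0.5779675 ,  0.03532665, -0.485445  ]), 'moment': array([ 0.01543571,  0.00981605, -0.01227701]), 'finger_force': 0.0, 'finger_gap': 94.2304442368381} 14.0
side {'fovy': 56.68391877950353, 'cx': 250.6178318446429, 'cy': 184.89014597484675, 'k1': 0.024945937020470696, 'origin': array([ 297.63671555, -734.30638269,  667.67678037]), 'attitude': array([-2.20513377,  0.02135453, -0.41073239])}
top {'fovy': 48.05573052320104, 'cx': 255.76244482379477, 'cy': 194.9975051919667, 'k1': -0.16461337047738825, 'origin': array([ 492.76119783,   13.4050006 , 1241.21670082]), 'attitude': array([-3.03767542,  0.01350676, -1.5595079 ])}
wrist {'fovy': 64.48829044529494, 'cx': 256.93766876203904, 'cy': 192.6062406657996, 'k1': -0.0669088099614987, 'origin': array([ 272.56245356, -484.75843396,  384.35830165]), 'attitude': array([ 2.85725547e+00,  9.47334370e-04, -1.20553025e+00])}
```

View pics/top0.png

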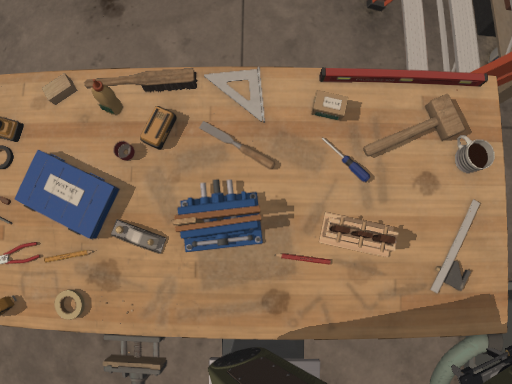

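View pics/side0.png

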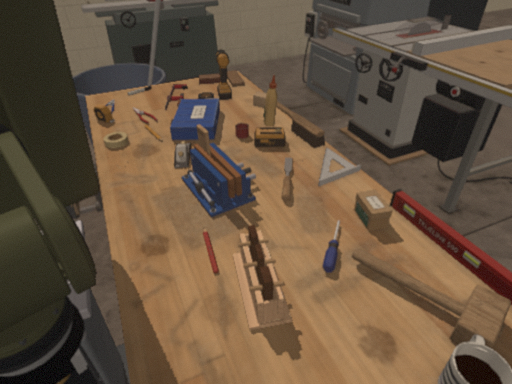

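The top view shows the vise at about (220,222), with the board at its left end, and the rack at (358,235) with three dark spacers. The pencil is at (303,258), the screwdriver at (350,160) and the plane at (140,236). Next I'll zoom in on the vise and rack.

```bash
cat > h.py <<'E'
import numpy as np,cv2
from cell import manip
from scipy.spatial.transform import Rotation as R
def cam(n):
    p=manip.camera_params(n);f=192/np.tan(np.radians(p['fovy'])/2)
    return f,p['cx'],p['cy'],p['k1'],np.array(p['origin']),R.from_euler('xyz',p['attitude']).as_matrix()
def onz(c,u,v,z):
    f,cx,cy,k,o,M=c
    d=np.array([(u-cx)/f,(v-cy)/f]);s=d.copy()
    for _ in range(20): s=d/(1+k*(s@s))
    w=M@[s[0],s[1],1]; return o+w*(z-o[2])/w[2]
def proj(c,P):
    f,cx,cy,k,o,M=c
    q=M.T@(np.array(P,float)-o);s=q[:2]/q[2];s=s*(1+k*(s@s))
    return s*f+[cx,cy]
E
python3 - <<'E'
from h import *
im=cv2.imread('pics/top0.png')
a=cv2.resize(im[170:260,165:305],None,fx=5,fy=5,interpolation=cv2.INTER_CUBIC)
cv2.imwrite('pics/zt1.png',a)
b=cv2.resize(im[200:264,310:410],None,fx=7,fy=7,interpolation=cv2.INTER_CUBIC)
cv2.imwrite('pics/zt2.png',b)
E
```

```text
(no output)
```

View pics/zt1.png

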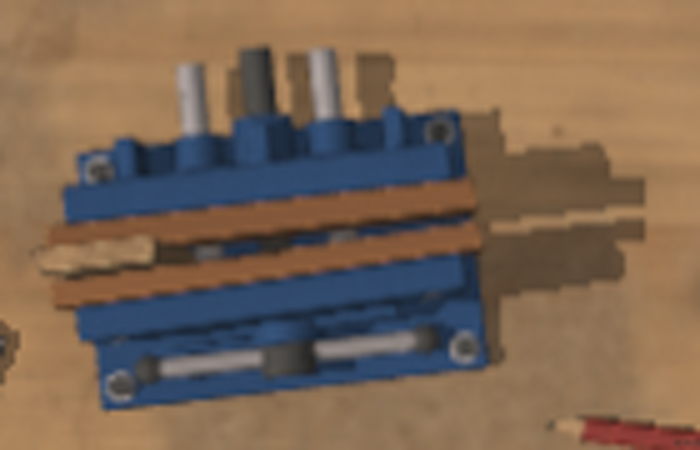

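View pics/zt2.png

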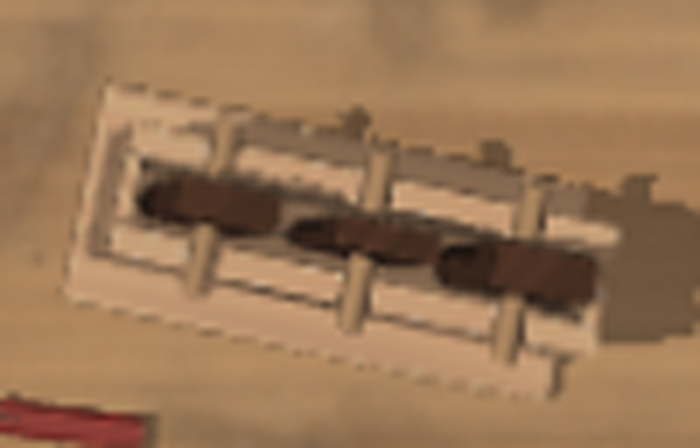

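The zooms show these points:
- **Vise:** the rear jaw's inner edge runs from about (160,240) to (480,208) in the crop, and the board top from (40,258) to (155,250).
- **Rack:** the spacer pins centre at about (213,205), (365,238) and (518,269) in the crop. The middle spacer looks thinnest.

```bash
python3 - <<'E'
from h import *
c=cam('top')
A=lambda x,y,z:onz(c,165+x/5-.4,170+y/5-.4,z)[:2].round(1)
B=lambda x,y,z:onz(c,310+x/7-.43,200+y/7-.43,z)[:2].round(1)
print('rear edge',A(160,240,110),A(480,208,110), 'rear back',A(50,228,110),A(475,180,110))
print('front',A(50,283,110),A(480,228,110),A(482,248,110),A(55,307,110))
print('board top',A(40,250,177),A(155,238,177),A(155,262,177),A(40,272,177))
for e in((228,120,198,290),(380,148,350,328),(530,180,505,358)):
    print('pin',B(e[0],e[1],78),B(e[2],e[3],78))
for p in((108,88),(68,298),(548,395)): print('rack',B(*p,78 if p[0]>100 and p[0]<200 else 40))
print(onz(c,277,256,7),onz(c,331,261,7), onz(c,323,139,10),onz(c,368,179,25))
# high-res wrist look: nothing
E
```

```text
rear edge [549.  185.6] [567.8  16.8] rear back [554.6 244.6] [582.6  19.6]
front [525.4 243.8] [557.3  16.7] [546.8  15.5] [512.8 240.8]
board top [539.9 235.7] [546.6 177.9] [534.7 177.6] [528.9 235.4]
pin [ 557.  -204.6] [ 491.2 -192.6]
pin [ 546.5 -264.3] [ 476.7 -252. ]
pin [ 534.3 -323.9] [ 465.2 -313.3]
rack [ 569.  -157.7]
rack [ 487.7 -147.2]
rack [ 449.4 -341.6]
[447.21447099 -30.93543859   7.        ] [ 433.97068604 -185.42421976    7.        ] [ 787.78298935 -163.55144089   10.        ] [ 668.833815   -290.80764478   25.        ]
```

```bash
cat >> h.py <<'E'
def go(x,y,z,psi):
    s=manip.read_state();M=R.from_euler('xyz',s['eef_rot']).as_matrix()
    d=M.T@(np.array([x,y,z])-s['eef_pos'])/10
    print('shift',d.round(2),'roll',round(-np.degrees(psi-s['eef_rot'][2])/5,2))
E
python3 - <<'E'
from h import *
go(510,-250,230,1.376)
E
```

```text
shift [ 38.68 -13.39  -1.09] roll -11.58
```

```bash
python3 -m creep '[[1,[38.7,-13.4,-1.1],-11.6],[1,[38.7,-13.4,-1.1],-11.6],[1,[38.7,-13.4,-1.1],-11.6],[1,[38.7,-13.4,-1.1],-11.6],[1,[38.7,-13.4,-1.1],-11.6],[1,[38.7,-13.4,-1.1],-11.6],[1,[38.7,-13.4,-1.1],-11.6],[1,[38.7,-13.4,-1.1],-11.6],[1,[38.7,-13.4,-1.1],-11.6],[1,[38.7,-13.4,-1.1],-11.6],[1,[38.7,-13.4,-1.1],-11.6],[1,[38.7,-13.4,-1.1],-11.6]]' 20
python3 - <<'E'
from h import *
import pickle
c=cam('wrist');im=manip.camera('wrist')[:,:,::-1]
cv2.imwrite('pics/wr.png',im);pickle.dump(c,open('wr.pkl','wb'))
print(manip.read_state()['eef_pos'],manip.read_state()['eef_rot'])
go(540,115,235,1.69)
E
```

```text
clock: 1.35
eef_pos: [509.2, -251.2, 230.5]
eef_rot: [-3.141, 0.0, 1.376]
wrist_force: [-1.2, 0.8, 0.2]
finger_gap: 94.0
finger_force: 0.0
[ 509.2957237  -251.16908717  230.52290808] [-3.14159055e+00  8.02583666e-05  1.37614453e+00]
shift [36.52 -4.07 -0.45] roll -3.6
```

View pics/wr.png

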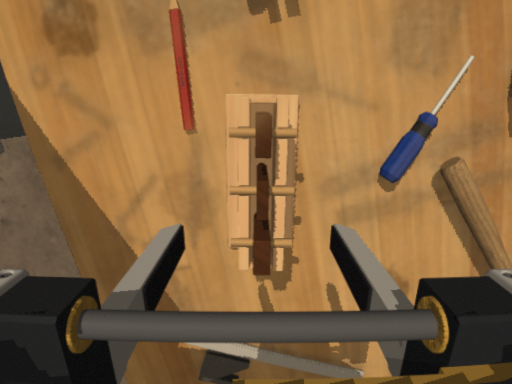

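The wrist view shows the rack at (262,180) with its pins at (230–298,132), (230–295,190) and (231–293,243). I'll do the vise next.

```bash
python3 -m creep '[[1,[36.5,-4.1,-0.5],-3.6],[1,[36.5,-4.1,-0.5],-3.6],[1,[36.5,-4.1,-0.5],-3.6],[1,[36.5,-4.1,-0.5],-3.6],[1,[36.5,-4.1,-0.5],-3.6],[1,[36.5,-4.1,-0.5],-3.6],[1,[36.5,-4.1,-0.5],-3.6],[1,[36.5,-4.1,-0.5],-3.6],[1,[36.5,-4.1,-0.5],-3.6],[1,[36.5,-4.1,-0.5],-3.6]]'
python3 - <<'E'
from h import *
import pickle
c=cam('wrist');im=manip.camera('wrist')[:,:,::-1]
pickle.dump(c,open('wv.pkl','wb'));cv2.imwrite('pics/wv.png',im)
cv2.imwrite('pics/wvz.png',cv2.resize(im[0:280,150:400],None,fx=2.1,fy=2.1,interpolation=cv2.INTER_CUBIC))
c=pickle.load(open('wr.pkl','rb'))
for a,b,v in((230,298,132),(230,295,190),(231,293,243)):
    p,q=onz(c,a,v,77),onz(c,b,v,77);print(p[:2],q[:2],(p+q)[:2]/2)
E
```

```text
clock: 2.4
eef_pos: [539.8, 115.0, 235.4]
eef_rot: [-3.141, 0.0, 1.692]
wrist_force: [0.6, -0.0, 0.8]
finger_gap: 94.1
finger_force: 0.0
[ 491.59283035 -193.25538449] [ 560.64244683 -206.85089946] [ 526.11763859 -200.05314198]
[ 478.05743544 -254.15528831] [ 547.54236317 -267.87804909] [ 512.7998993 -261.0166687]
[ 465.31220852 -316.19304277] [ 535.26501733 -330.03786128] [ 500.28861293 -323.11545202]
```

View pics/wvz.png

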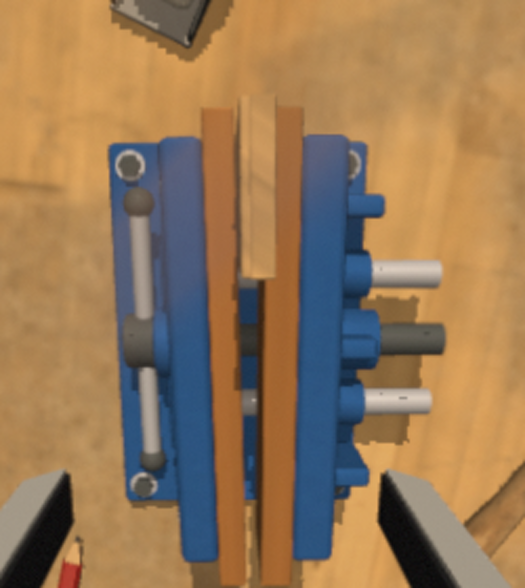

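Rear liner inner edge in the crop: (263,290) to (261,580). Its outer edge runs (303,108) to (291,585). The board top spans (240,97) to (275,278).

```bash
python3 - <<'E'
from h import *
import pickle
c=pickle.load(open('wv.pkl','rb'));im=cv2.imread('pics/wv.png')
A=lambda x,y,z:onz(c,150+x/2.1-.26,y/2.1-.26,z)[:2].round(1)
# edge of dark gap -> liner: strongest rising gradient of red per row
g=cv2.GaussianBlur(im[:,:,2].astype(float),(3,1),0)
P=[]
for r in range(150,275,4):
    x0=int(150+245/2.1);seg=np.diff(g[r,x0:x0+22]);k=int(seg.argmax())
    P.append(onz(c,x0+k+.5,r,110)[:2])
P=np.array(P);
q=np.polyfit(P[:,1],P[:,0],1);res=P[:,0]-np.polyval(q,P[:,1]);m=abs(res-np.median(res))<1.5
q=np.polyfit(P[m,1],P[m,0],1);print('rear face x=',q,'n',m.sum(),'yaw',-q[0],res.round(1))
O=np.array([A(303,108,110),A(291,585,110)]);print('outer',O,'yaw',(O[1,0]-O[0,0])/(O[0,1]-O[1,1]))
O=np.array([A(240,97,177),A(275,97,177),A(273,278,177),A(240,278,177)]);print('board',O,O.mean(0))
E
```

```text
rear face x= [-1.32478078e-01  5.72107267e+02] n 32 yaw 0.13247807848055218 [ 0.5  0.5  0.5  0.6  0.6 -0.4 -0.4 -0.4 -0.3 -0.3 -0.3 -0.3 -0.3 -0.2
 -0.2 -0.2 -0.2 -0.1 -0.1 -0.1 -0.1 -0.  -0.   0.   0.   0.1  0.1  0.1
  0.2  0.2  0.2  0.3]
outer [[556.4 245.4]
 [585.2  18.7]] yaw 0.1270401411557127
board [[529.4 234.8]
 [540.6 236.2]
 [548.  178.3]
 [536.7 176.9]] [538.675 206.55 ]
```

```bash
python3 - <<'E'
from h import *
go(538.7,206,158,1.698)
E
```

```text
shift [9.09 0.98 7.75] roll -0.08
```

```bash
python3 -m creep '[[0.4,[9.1,1,0],-0.1],[0.4,[9.1,1,0],-0.1],[0.4,[9.1,1,0],-0.1],[0.4,[9.1,1,4],-0.1],[0.4,[9.1,1,7.7],-0.1],[0.4,[9.1,1,7.7],-0.1],[0.4,[9.1,1,7.7],-0.1]]' 10
python3 -m creep '[[-0.4,[0,0,0],0],[-0.6,[0,0,0],0],[-0.7,[0,0,0],0],[-0.7,[0,0,0],0],[-0.8,[0,0,0],0],[-0.9,[0,0,0],0],[-1,[0,0,0],0],[-1,[0,0,0],0],[-1,[0,0,0],0],[-1,[0,0,0],0],[-1,[0,0,0],0]]' 10
```

```text
clock: 3.15
eef_pos: [539.3, 206.4, 159.5]
eef_rot: [3.141, 0.0, 1.699]
wrist_force: [0.2, 0.0, 1.0]
finger_gap: 65.9
finger_force: 0.0
clock: 4.25
eef_pos: [539.1, 207.7, 158.5]
eef_rot: [3.141, -0.0, 1.701]
wrist_force: [5.9, 1.3, -1.9]
finger_gap: 11.8
finger_force: 10.0
```

```bash
python3 -m creep '[[-1,[0,0.05,0],0],[-1,[0,0.05,0],0],[-1,[0,0.05,0],0],[-1,[0,0.05,0],0]]' 20; python3 -m creep '[[-1,[0,0.05,0],0],[-1,[0,0.05,0],0],[-1,[0,0.05,0],0]]' 10;
```

```text
clock: 4.65
eef_pos: [539.4, 207.7, 158.5]
eef_rot: [3.141, -0.0, 1.701]
wrist_force: [5.9, 1.4, -2.3]
finger_gap: 11.6
finger_force: 20.0
clock: 4.95
eef_pos: [539.6, 207.8, 158.5]
eef_rot: [-3.141, -0.0, 1.701]
wrist_force: [1.4, 0.7, 0.9]
finger_gap: 12.0
finger_force: 10.0
```

Board reads about 11.9 mm, so the 12 mm spacer is wanted. Board centre is at x 539.7, y 207.8. I'll release it and go to the middle spacer.

```bash
python3 -m creep '[[0.2,[0,0,0],0],[0.2,[0,0,0],0],[0.2,[0,0,0],0],[0.2,[0,0,-3],0],[0.2,[0,0,-6],0],[0.2,[0,0,-6],0]]' 10
python3 - <<'E'
from h import *
go(512.8,-261,140,1.375)
go(512.8,-261,102,1.375)
E
```

```text
clock: 5.55
eef_pos: [540.9, 208.1, 222.5]
eef_rot: [3.136, -0.001, 1.701]
wrist_force: [1.2, 0.8, -0.8]
finger_gap: 54.8
finger_force: 0.0
shift [-46.15  -8.92   8.15] roll 3.73
shift [-46.16  -8.94  11.95] roll 3.73
```

```bash
python3 -m creep '[[0.2,[-46.1,-8.9,0],3.7],[0.2,[-46.1,-8.9,0],3.7],[0.2,[-46.1,-8.9,0],3.7],[0.2,[-46.1,-8.9,0],3.7],[0.2,[-46.1,-8.9,0],3.7],[0.2,[-46.1,-8.9,0],3.7],[0.2,[-46.1,-8.9,0],3.7],[0.2,[-46.1,-8.9,0],3.7],[0.2,[-46.1,-8.9,0],3.7],[0.2,[-46.1,-8.9,4],3.7],[0.2,[-46.1,-8.9,6.8],3.7],[0.2,[-46.1,-8.9,6.8],3.7]]'
python3 -m creep '[[0.2,[0,0,0],0],[0.2,[0,0,0],0],[0.2,[0,0,0],0]]'
python3 - <<'E'
from h import *
go(512.8,-261,102,1.375)
E
```

```text
clock: 6.75
eef_pos: [509.3, -260.5, 146.1]
eef_rot: [-3.134, -0.003, 1.377]
wrist_force: [-0.3, 1.6, -0.1]
finger_gap: 56.5
finger_force: 0.0
clock: 7.05
eef_pos: [512.0, -260.8, 152.1]
eef_rot: [3.139, 0.001, 1.379]
wrist_force: [0.6, 0.2, -0.2]
finger_gap: 56.4
finger_force: 0.0
shift [-0.    0.07  5.01] roll 0.04
```

```bash
python3 -m creep '[[0.2,[0,0.1,2.5],0],[0.2,[0,0.1,5],0],[0.2,[0,0.1,5],0],[0.2,[0,0.1,5],0],[-0.4,[0,0.1,5],0],[-0.6,[0,0.1,5],0],[-1,[0,0.1,5],0],[-1,[0,0.1,5],0],[-1,[0,0.1,5],0],[-1,[0,0.1,5],0],[-1,[0,0.1,5],0],[-1,[0,0.1,5],0]]' 10
```

```text
clock: 8.25
eef_pos: [512.3, -261.1, 100.5]
eef_rot: [-3.142, -0.0, 1.378]
wrist_force: [-0.5, -0.7, 1.2]
finger_gap: 11.7
finger_force: 10.0
```

11.7 mm matches the board, so this is the 12 mm spacer. I'll grip it harder and lift.

```bash
python3 -m creep '[[-1,[0,0,0],0],[-1,[0,0,0],0],[-1,[0,0,-0.5],0],[-1,[0,0,-1.5],0],[-1,[0,0,-3],0],[-1,[0,0,-5],0],[-1,[0,0,-7],0],[-1,[0,0,-9],0],[-1,[0,0,-11],0],[-1,[0,0,-12],0],[-1,[0,0,-12],0],[-1,[0,0,-12],0]]' 50
python3 - <<'E'
from h import *
go(560.6,46.5,220,1.699)
E
```

```text
clock: 9.45
eef_pos: [512.1, -261.0, 219.8]
eef_rot: [-3.141, -0.0, 1.378]
wrist_force: [-0.4, -0.3, -0.8]
finger_gap: 11.4
finger_force: 50.0
shift [ 3.111e+01 -1.130e+00 -1.000e-02] roll -3.68
```

```bash
python3 -m creep '[[-1,[4,0,0],-1],[-1,[8,0,0],-2],[-1,[12,0,0],-3],[-1,[16,0,0],-3.7],[-1,[20,-1.1,0],-3.7],[-1,[24,-1.1,0],-3.7],[-1,[28,-1.1,0],-3.7],[-1,[30,-1.1,0],-3.7],[-1,[31.1,-1.1,0],-3.7],[-1,[31.1,-1.1,0],-3.7],[-1,[31.1,-1.1,0],-3.7],[-1,[31.1,-1.1,0],-3.7]]'
python3 - <<'E'
from h import *
im=manip.camera('wrist')[:,:,::-1];c=cam('wrist')
sd=manip.camera('side')[:,:,::-1]
a=cv2.resize(im[0:384,130:390],(406,600));b=cv2.resize(sd[110:230,160:300],(394,338))
o=np.zeros((600,800,3),np.uint8);o[:,:406]=a;o[:338,406:]=b;cv2.imwrite('pics/hold.png',o)
print(manip.read_state()['eef_pos'],proj(c,(566.4,46.5,110)),proj(c,(560.6,46.5,137)))
E
```

```text
clock: 10.65
eef_pos: [561.0, 45.1, 220.3]
eef_rot: [-3.141, 0.0, 1.7]
wrist_force: [-0.1, -0.2, 0.3]
finger_gap: 11.4
finger_force: 50.0
[561.04995637  45.28353992 220.46359123] [263.64418375 192.87976656] [257.61112074 200.90696768]
```

View pics/hold.png

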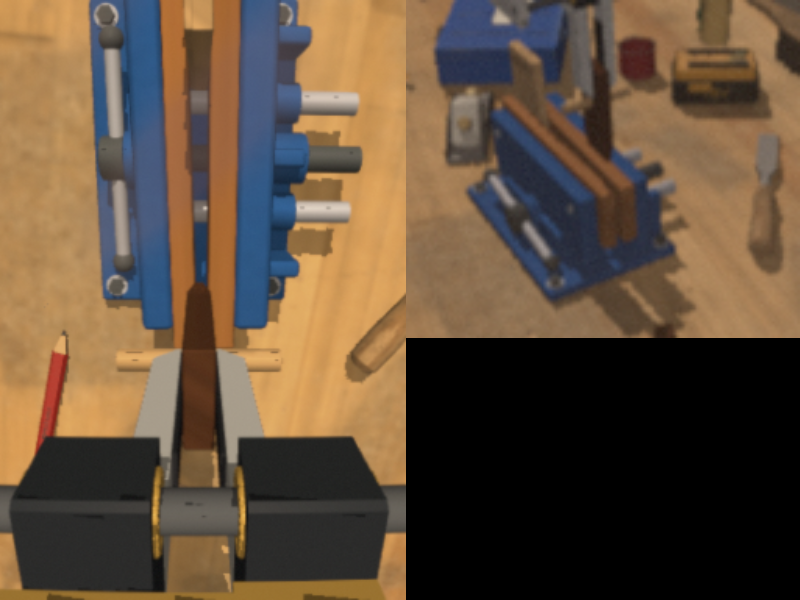

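The spacer hangs upright and in line with the vise, with its edge over the gap. I'll lower it gradually.

```bash
python3 -m creep '[[-1,[0,0,1],0],[-1,[0,0,2],0],[-1,[0,0,2.4],0],[-1,[0,0,2.7],0],[-1,[0,0,2.9],0],[-1,[0,0,3.1],0],[-1,[0,0,3.3],0],[-1,[0,0,3.5],0],[-1,[0,0,3.5],0]]'
```

```text
clock: 11.65
eef_pos: [561.5, 46.3, 185.6]
eef_rot: [3.14, 0.0, 1.701]
wrist_force: [3.4, 0.3, -1.5]
finger_gap: 11.8
finger_force: 50.0
```

```bash
python3 -m creep '[[-1,[0,0,0.2],0],[-1,[0,0,0.4],0],[-1,[0,0,0.6],0],[-1,[0,0,0.6],0]]';python3 -m creep '[[-1,[0,0,0.2],0],[-1,[0,0,0.4],0],[-1,[0,0,0.6],0],[-1,[0,0,0.6],0]]'
```

```text
clock: 12.05
eef_pos: [561.5, 46.3, 179.6]
eef_rot: [3.14, 0.0, 1.701]
wrist_force: [4.8, 0.7, 1.4]
finger_gap: 11.9
finger_force: 50.0
clock: 12.45
eef_pos: [561.1, 46.2, 173.8]
eef_rot: [3.141, 0.0, 1.701]
wrist_force: [1.0, 0.5, 5.1]
finger_gap: 11.6
finger_force: 50.0
```

```bash
python3 -m creep '[[-1,[0,-0.02,0.1],0],[-1,[0,-0.03,0.2],0],[-1,[0,-0.03,0.3],0],[-1,[0,-0.03,0.3],0]]';python3 -m creep '[[-1,[0,0,0.1],0],[-1,[0,0,0.3],0],[-1,[0,0,0.5],0],[-1,[0,0,0.5],0]]'
```

```text
clock: 12.85
eef_pos: [560.7, 46.1, 170.9]
eef_rot: [3.142, 0.0, 1.701]
wrist_force: [0.3, 0.7, 7.6]
finger_gap: 11.4
finger_force: 50.0
clock: 13.25
eef_pos: [560.6, 46.1, 165.7]
eef_rot: [-3.141, 0.0, 1.701]
wrist_force: [1.0, -0.3, 5.6]
finger_gap: 11.5
finger_force: 50.0
```

```bash
python3 -m creep '[[-1,[0,0,0.2],0],[-1,[0,0,0.4],0],[-1,[0,0,0.6],0],[-1,[0,0,0.8],0],[-1,[0,0,1],0],[-1,[0,0,1],0]]';python3 -m creep '[[-1,[0,0,0.2],0],[-1,[0,0,0.4],0],[-1,[0,0,0.6],0],[-1,[0,0,0.8],0],[-1,[0,0,0.9],0],[-1,[0,0,1],0],[-1,[0,0,1],0]]'
```

```text
clock: 13.85
eef_pos: [560.6, 46.1, 155.7]
eef_rot: [-3.141, 0.0, 1.701]
wrist_force: [-0.2, -0.1, 5.9]
finger_gap: 11.6
finger_force: 50.0
clock: 14.55
eef_pos: [560.6, 46.1, 146.0]
eef_rot: [-3.141, 0.0, 1.701]
wrist_force: [-1.0, 0.5, 8.8]
finger_gap: 12.0
finger_force: 50.0
```

```bash
python3 -m creep '[[-1,[0,0,0.2],0],[-1,[0,0,0.4],0],[-1,[0,0,0.4],0]]';python3 -m creep '[[-1,[0,0,0.1],0],[-1,[0,0,0.2],0],[-1,[0,0,0.2],0]]'
```

```text
clock: 14.85
eef_pos: [560.6, 46.0, 141.8]
eef_rot: [-3.141, 0.0, 1.701]
wrist_force: [-1.3, -0.5, 7.3]
finger_gap: 11.8
finger_force: 50.0
clock: 15.15
eef_pos: [560.6, 46.1, 140.0]
eef_rot: [-3.141, 0.0, 1.701]
wrist_force: [-1.7, -0.8, 9.4]
finger_gap: 11.5
finger_force: 50.0
```

```bash
python3 -m creep '[[-1,[0,0,0.05],0],[-1,[0,0,0.1],0],[-1,[0,0,0.1],0]]';python3 -m creep '[[-1,[0,0,0.05],0],[-1,[0,0,0.1],0],[-1,[0,0,0.1],0]]'
```

```text
clock: 15.45
eef_pos: [560.5, 46.0, 139.1]
eef_rot: [-3.141, 0.0, 1.701]
wrist_force: [-2.1, -0.9, 10.3]
finger_gap: 11.7
finger_force: 50.0
clock: 15.75
eef_pos: [560.6, 46.1, 138.4]
eef_rot: [-3.141, 0.0, 1.701]
wrist_force: [-3.2, -0.7, 14.1]
finger_gap: 11.7
finger_force: 50.0
```

```bash
python3 -m creep '[[-1,[0,0,0.05],0],[-1,[0,0,0.05],0]]';python3 -m creep '[[-1,[0,0,0.05],0],[-1,[0,0,0.05],0]]'
```

```text
clock: 15.95
eef_pos: [560.6, 46.0, 138.4]
eef_rot: [3.142, 0.0, 1.701]
wrist_force: [-6.9, -2.4, 17.9]
finger_gap: 11.6
finger_force: 50.0
clock: 16.15
eef_pos: [560.6, 46.0, 138.3]
eef_rot: [3.141, 0.0, 1.701]
wrist_force: [-9.0, -1.3, 22.7]
finger_gap: 11.5
finger_force: 50.0
```

The height has stopped changing while the force climbs, so the pin is home. I'll release, lift clear and check.

```bash
python3 -m creep '[[-1,[0,0,-0.08],0],[-0.4,[0,0,-0.08],0],[-0.2,[0,0,-0.08],0],[-0.2,[0,0,-0.08],0],[-0.2,[0,0,-0.08],0],[-0.2,[0,0,-0.5],0],[-0.2,[0,0,-2],0],[-0.2,[0,0,-5],0],[-0.2,[0,0,-9],0],[-0.2,[-4,0,-10],0],[-0.2,[-6,0,-10],0],[-0.2,[-6,0,-10],0]]' 20
python3 - <<'E'
from h import *
im=manip.camera('wrist')[:,:,::-1]
c=cam('wrist')
sd=manip.camera('side')[:,:,::-1]
a=cv2.resize(im[0:384,130:390],(406,600));b=cv2.resize(sd[110:230,160:300],(394,338));d=cv2.resize(sd[215:335,210:330],(262,262))
o=np.zeros((600,800,3),np.uint8);o[:,:406]=a;o[:338,406:]=b;o[338:,406:668]=d;cv2.imwrite('pics/end.png',o)
cs=cam('side')
cen=np.array([560.6,46,115.]);ax=np.array([.992,.127,0])
for k in(-35,35):print((proj(cs,cen+k*ax)-[160,110])*2.814+[406,0],proj(c,cen+k*ax))
E
```

```text
clock: 17.35
eef_pos: [568.7, -15.3, 236.9]
eef_rot: [3.141, 0.0, 1.699]
wrist_force: [-0.3, 0.5, -0.7]
finger_gap: 37.8
finger_force: 0.0
[569.85824204 181.16258249] [219.87486906 127.57755471]
[632.43958824 159.73315532] [295.30696645 127.62889823]
```

View pics/end.png

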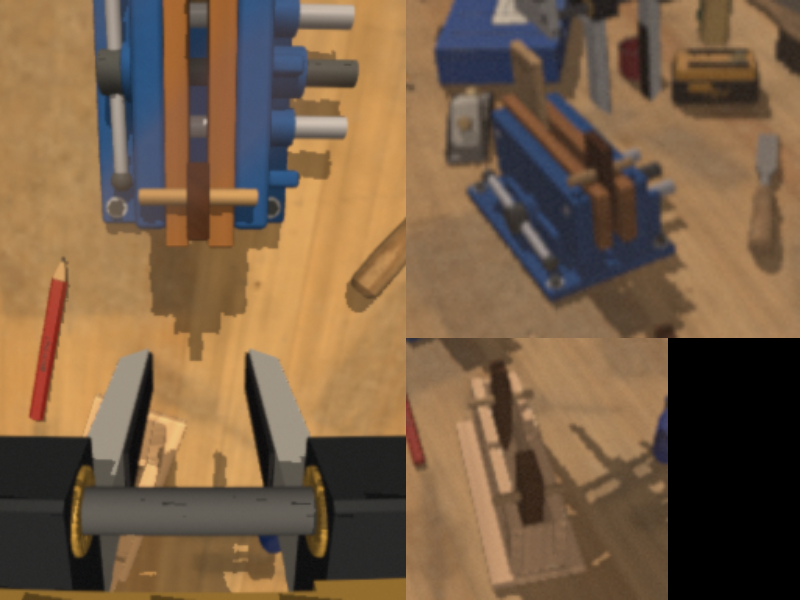

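The spacer stands with its pin across both jaws (pin at about (198,197)). The jaws look parallel, the board is upright, the other two spacers hang in the rack and the gripper is clear.

```bash
python3 -c "
from cell import manip
print(manip.sign_off())"
```

```text
the job is handed in; nothing more can be done
None
```

I handed the job in at about 17 s on the robot's clock, with the middle (12 mm) spacer, picked for a board that felt about 11.9 mm thick, seated in the right end of the jaws; the last pictures show the front jaw parallel, the board standing and the other two spacers still in the rack, but sign-off returned no verdict.

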